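# Block up a packed seal box in a carving workshop

### The arm

A 7-joint arm with a two-finger parallel gripper is mounted at the origin on the work surface. World frame = base frame: x ahead of the robot, y to its left, z up, the work surface at z = 0. Lengths are in m, angles in rad, forces in N, time in s.
With the tool pointing down it reaches from about 0.425 to 0.925 m from the base axis. Payload 6.8 kg.
Tool frame: the origin (TCP) lies midway between the tips of the shut fingers; the grasp point (between the pads) lies 19 mm behind it; z points along the fingers, y is the line along which they close (so a half turn about z gives the same grasp; the last joint's range is limited). The gripper opens to 85 mm and grips with 20 to 120 N. Pads are 22 mm wide; open, the fingers measure 114 mm over their backs; the gripper's body (76 mm by 85 mm) begins 54 mm behind the grasp point. The pads swing forward as they close: fully open they stand 13 mm farther back than shut.
Start: joints at [-1.242, 0.477, 0.022, 1.555, -0.011, 1.109, -0.083], TCP at [0.286, 0.612, 0.231] pointing down, gripper open.
Joint ranges: [-2.96, 2.96], [-0.34, 2.1], [-1.41, 1.46], [0.24, 2.44], [-1.37, 4.51], [0.17, 1.92], [-2.96, 2.96]. Speed limits (rad/s): [2.39, 2.39, 3.14, 3.14, 3.14, 3.14, 3.14].

### API

Orientations are given as a unit quaternion [w, x, y, z].
In Python, from station import * gives the robot as it stands.
- The arm moves only by the shell command python3 -m creep 'ROWS' [FORCE]. ROWS is JSON, a list of rows, each a list of 7 numbers: the gripper command: -1 is shut, 1 is fully open, values between are in proportion, then the shift along the world's x, y, z in mm, then the turn, a rotation vector about the world's x, y, z in rad. A call has 1 to 5 rows; each row shifts and turns the commanded pose from where the row before left it; what a row does not reach is not made up. A row lasts 1/8 s, in which the tool goes at most 62.5 mm and 10.7 degrees, less where a joint would pass 70% of its speed; a pose out of reach is approached as far as the arm can. A call is refused whole if a number of a shift passes 62.5 or a number of a turn 0.188, either way. A call with a gripper value outside its range is refused whole. The fingers move at their own pace and stop on an object; FORCE is the grip in N (left out, the last holds). Time passes only in rows, so rows that do not move let the fingers close. It gives the time, the measured TCP pose, the force, the opening and the grip force at its end, in the units of the state.
- get_obs(): the state, without advancing time (a new reading comes with each control period).
- read_camera(name): name is "scene" or "top" or "wrist"; returns (picture, depth): 400x640x3 uint8, red, green, blue; 400x640 float32, m along the optical axis (not along the pixel's ray), 0 where there is no reading.
- camera_params(name): a dict with "intrinsics" (3x3 intrinsics, pixels), "cam_to_world" (4x4, takes a point from camera to world coordinates); the wrist camera has in their place "mount" (4x4, takes a point from camera to tool coordinates, whose origin is the TCP and whose axes are the flange's). Camera axes: x right, y up, looking along -z (the intrinsics and any distortion apply to the point x, -y, -z); pixel columns grow to the right and rows downward; lengths in m; the calibration is good to about 2 mm. The wrist camera is an equidistant fisheye: a pixel r from the principal point sees the ray r / f radians off the axis. A picture is of the moment at which its call begins: read the wrist's pose just before it. camera_params takes no time and is no camera call.
- hand_in(): hands the job in; it is judged then, once.
The state is a dict: "t": time; "q": joint angles; "joint_vel": joint speeds; "joint_torque": joint torques, N m; "eef_pos": TCP position; "tool_rot": TCP orientation; "contact_force": force on the tool from outside, world axes, zero at the start; "torque": the same for the moment, N m; "gripper_width": opening from 0.0 (shut) to 1.0 (fully open); "grasp_force": force on a finger pad.
Only numpy, scipy, OpenCV 4.12 (cv2) and the standard library are available. Lean on these libraries where they do the work, as an engineer would, in place of code of your own. Each camera call takes 0.05 s, during which the arm holds its last target. There are 200 camera calls.

### The job

The gold presentation box in the black tray has an empty gap at either end. Fill both gaps with the wooden blocking pieces that fit them, one piece in each gap, upright and right down on the tray's floor, so that the gold box can no longer slide from end to end; keep the gold box flat in the tray, and let go of everything.

Things in the scene. Friction and masses are not known exactly. Their poses are not given: they have to be found in the camera images.
- tray: Black plastic open-topped tray with a thin yellow rim, outside 196 (x) x 88 (y) x 43 mm high, walls and floor 6 mm thick, so inside 184 x 76 mm with the inner floor 6 mm above its underside. It is fixed to the table; a flat slip of paper lies on its floor. Origin: centre of the underside; x along the long side, y along the short side, z up.
- box: Gold brocade presentation box with dark lozenges, 76 (x) x 68 (y) x 40 mm high, 0.3 kg, loose on the tray's floor, its x along the tray's x. Origin: centre of the underside, z up. It stands about 10 mm off the tray's middle towards either end, so one end gap is about 64 mm and the other about 44 mm along the tray's x; both are 76 mm along its y.
- wide_block: Piece for the larger gap: brown wood block 52 thick (x) x 60 (y) x 44 mm high, 0.1 kg. On top, along its middle, a dark upright grip batten 20 thick (x) x 50 (y) x 36 mm high, its top 80 mm above the origin. Origin: centre of the underside; z up, x across thickness and batten. Loose, upright on the table, any yaw; in the gap its x goes along the tray's x.
- narrow_block: Piece for the smaller gap: brown wood block 32 thick (x) x 60 (y) x 44 mm high, 0.07 kg (a third, 78 thick, fits no gap). On top, along its middle, a dark upright grip batten 20 thick (x) x 50 (y) x 36 mm high, its top 80 mm above the origin. Origin: centre of the underside; z up, x across thickness and batten. Loose, upright on the table, any yaw; in the gap its x goes along the tray's x.
Things that resemble listed ones, but are neither listed nor needed, are in the scene too. Of the things that look like the tray, the largest one is meant.

How it is judged:
At the end, for the whole second after the job is handed in: The 52 mm and the 32 mm block stand in the tray on opposite sides of the gold box, and all three are at rest on the tray's floor: within 8 mm of it in height, within 10 degrees of upright, within 15 degrees of square to the tray, and within 20 mm of the tray's long centre line (x of wide_block in the frame of tray between -0.08 and 0.08 m and y of wide_block in the frame of tray between -0.02 and 0.02 m and z of wide_block in the frame of tray between 0 and 0.014 m and angle between each of wide_block, narrow_block, box's own z axis and vertical below 0.175 rad and angle between the x axis of each of wide_block, narrow_block, box and the x axis of tray, either way round below 0.26 rad and linear speed of each of wide_block, narrow_block, box below 0.02 m/s and x of narrow_block in the frame of tray between -0.09 and 0.09 m and y of narrow_block in the frame of tray between -0.02 and 0.02 m and z of narrow_block in the frame of tray between 0 and 0.014 m and x of box in the frame of tray between -0.065 and 0.065 m and y of box in the frame of tray between -0.02 and 0.02 m and z of box in the frame of tray between 0 and 0.014 m and ((x of wide_block in the frame of box above 0.04 m and x of narrow_block in the frame of box below -0.04 m) or (x of wide_block in the frame of box below -0.04 m and x of narrow_block in the frame of box above 0.04 m))); the robot touches nothing.
It fails at once if the gold box is tipped by more than 20 degrees or lifted out of the tray (angle between box's own z axis and vertical above 0.35 rad or z of box in the frame of tray above 0.035 m).
It also fails if it takes over 51 s, if anything falls off the work surface, if the arm or the gripper's body presses on something with over 40 N, if the wrist force passes 120 N, or if a joint passes its speed limit or range.

## Working session

There is one attempt and no reset: what is moved stays moved. The work goes in short steps, Python scripts to look and compute and a shell command to move; the robot and the scene stay as the last step left them, time stands still between calls to the robot, and variables do not carry over. Pictures are saved under pics/ and viewed, at most 10 in all, crops included, and the job is handed in when it is done.

```bash
mkdir -p pics; cat > h.py <<'E'
from station import *
import numpy as np, cv2
def save(n,im): cv2.imwrite('pics/'+n+'.png',cv2.cvtColor(im,cv2.COLOR_RGB2BGR))
def world(name,u,v,d):
    p=camera_params(name);K=np.array(p["intrinsics"]);T=np.array(p["cam_to_world"])
    u,v,d=map(np.asarray,(u,v,d))
    c=np.stack([(u-K[0,2])/K[0,0]*d,-(v-K[1,2])/K[1,1]*d,-d],-1)
    return c@T[:3,:3].T+T[:3,3]
E
python3 - <<'E'
from h import *
for n in("top","scene"):
    im,d=read_camera(n);save(n,im);np.savez('/tmp/'+n,im=im,d=d)
    p=camera_params(n);print(n,{k:np.round(v,3).tolist() if not isinstance(v,str) else v for k,v in p.items()},(d>0).mean())
print(get_obs())
E
```

```text
top {'intrinsics': [[362.521, 0.0, 316.7], [0.0, 362.521, 199.334], [0.0, 0.0, 1.0]], 'cam_to_world': [[0.02, 0.995, -0.093, 0.458], [-1.0, 0.021, 0.007, -0.021], [0.009, 0.093, 0.996, 0.991], [0.0, 0.0, 0.0, 1.0]]} 0.99582421875
scene {'intrinsics': [[374.017, 0.0, 324.82], [0.0, 374.017, 202.815], [0.0, 0.0, 1.0]], 'cam_to_world': [[0.408, -0.721, 0.56, 1.009], [0.913, 0.33, -0.241, -0.239], [-0.011, 0.61, 0.792, 0.677], [0.0, 0.0, 0.0, 1.0]]} 0.9961171875
{'t': 0.1, 'q': array([-1.24210506,  0.47770869,  0.02236049,  1.55638424, -0.01150182,
        1.10928072, -0.08310094]), 'joint_vel': array([ 6.02513072e-05, -2.12421524e-03,  7.26868109e-04, -2.36241109e-03,
       -9.23686200e-05,  1.77479239e-03, -3.83859094e-04]), 'joint_torque': array([ 5.01188915e-03, -5.97762072e+01,  1.61409572e+00, -2.81958783e+01,
        1.28823347e-02,  4.92037099e-03,  3.69014208e-05]), 'eef_pos': array([0.28533823, 0.61112334, 0.23041578]), 'tool_rot': array([-1.16651148e-04,  2.16662546e-01,  9.76246208e-01, -8.18008931e-04]), 'contact_force': array([-0.59178812, -0.8247721 , -0.69489007]), 'torque': array([-0.031005  , -0.05470963,  0.02923202]), 'grasp_force': 0.0, 'gripper_width': 1.0064262623790676}
```

View pics/top.png

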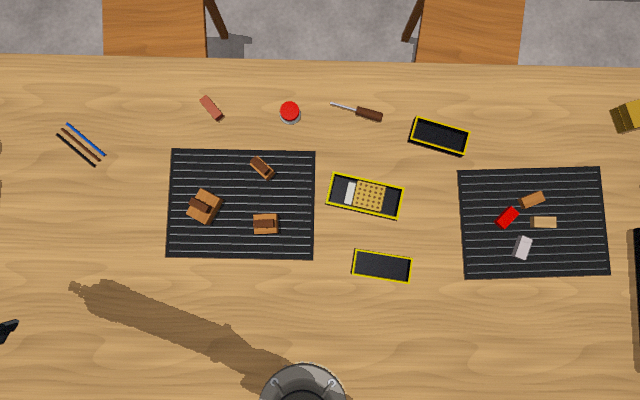

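View pics/scene.png

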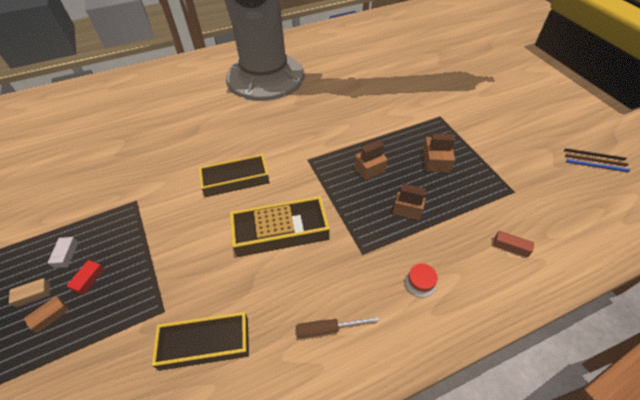

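The top view shows the tray at about (365,196) with the gold box and a paper slip in it. Three brown blocks with battens stand on the left mat at (262,168), (265,223) and (204,205). The scene view agrees: tray at (280,225), blocks at (372,160), (438,152) and (410,203). Next I measure from both views' depths.

```bash
python3 - <<'E'
from h import *
V,U=np.mgrid[:400,:640]
P={}
for n in("top","scene"):
    z=np.load('/tmp/'+n+'.npz');P[n]=(z['im'],world(n,U,V,z['d']),z['d'])
def rect(p):
    (c,s,a)=cv2.minAreaRect((p[:,:2]*1000).astype(np.float32))
    if s[0]>s[1]: s=s[::-1];a+=90
    return f"c {np.round(c,1)} short/long {np.round(s,1)} shortaxis {((a+90)%180)-90:.1f} deg n={len(p)} z {np.percentile(p[:,2],5)*1e3:.1f} {np.median(p[:,2])*1e3:.1f}"
im,W,d=P["top"]
seeds={n:W[v,u][:2] for n,(u,v) in dict(A=(262,168),B=(265,223),C=(204,205)).items()}
for n,s in seeds.items():
  for cam in P:
    im,W,d=P[cam]; m=(np.hypot(W[...,0]-s[0],W[...,1]-s[1])<.075)&(d>0)
    p=W[m]; 
    print(n,cam,'table z',np.round(np.percentile(p[:,2],[20,50])*1e3,1))
    print('  batten',rect(p[(p[:,2]>.07)&(p[:,2]<.09)])); b=p[(p[:,2]>.034)&(p[:,2]<.09)];print('  block+',rect(b)); b=p[(p[:,2]>.036)&(p[:,2]<.052)];print('  blocktop',rect(b))
for cam in P:
    im,W,d=P[cam]; hsv=cv2.cvtColor(im,cv2.COLOR_RGB2HSV)
    s=P["top"][1][196,365][:2]
    near=(np.hypot(W[...,0]-s[0],W[...,1]-s[1])<.125)&(d>0)
    y=near&(hsv[...,0]>22)&(hsv[...,0]<34)&(hsv[...,1]>190)&(hsv[...,2]>120)&(W[...,2]>.03)
    print('tray rim',cam,rect(W[y]))
    g=near&(hsv[...,0]>12)&(hsv[...,0]<26)&(hsv[...,1]>80)&(hsv[...,2]>90)&(W[...,2]>.038)
    n_,L,st,_=cv2.connectedComponentsWithStats((g&~y).astype(np.uint8));k=1+np.argmax(st[1:,4])
    print('box',cam,rect(W[L==k]))
    w=near&(hsv[...,1]<50)&(hsv[...,2]>140)&(W[...,2]<.03); print('paper',cam,rect(W[w]) if w.sum()>5 else None)
im=P["top"][0]; save('crop',cv2.resize(im[140:270,160:430],None,fx=2.9,fy=2.9,interpolation=cv2.INTER_CUBIC))
E
```

```text
A top table z [-0.1  1.6]
  batten c [628.7 121.6] short/long [19.8 49.3] shortaxis -42.7 deg n=159 z 77.1 79.8
  block+ c [628.5 121.6] short/long [31.9 60. ] shortaxis -41.0 deg n=294 z 41.2 77.4
  blocktop c [628.7 121.7] short/long [31.9 59.6] shortaxis -41.0 deg n=118 z 40.3 43.8
A scene table z [0.2 1.6]
  batten c [628.9 122.2] short/long [22.4 49.6] shortaxis -43.4 deg n=243 z 71.5 79.3
  block+ c [629.5 121.6] short/long [31.1 59.5] shortaxis -41.8 deg n=620 z 37.6 61.6
  blocktop c [629.5 121.6] short/long [31.1 59.4] shortaxis -41.7 deg n=223 z 37.4 43.7
B top table z [0.  1.7]
  batten c [480.4 107.2] short/long [20.1 49.5] shortaxis 4.3 deg n=164 z 77.1 79.8
  block+ c [480.4 107.3] short/long [52. 60.] shortaxis 4.4 deg n=467 z 41.5 45.5
  blocktop c [480.4 107.3] short/long [52. 60.] shortaxis 4.4 deg n=293 z 41.2 43.9
B scene table z [0.5 2.2]
  batten c [479.7 107.5] short/long [22.9 50.3] shortaxis 6.5 deg n=195 z 71.4 79.3
  block+ c [480.4 107.7] short/long [54.  60.3] shortaxis 4.5 deg n=621 z 37.2 52.6
  blocktop c [480.  107.2] short/long [54.  60.2] shortaxis 
[... 880 characters left out ...]
 call last):
  File "<stdin>", line 23, in <module>
  File "<stdin>", line 9, in rect
    return _quantile_unchecked(
        a, q, axis, out, overwrite_input, method, keepdims, weights)
    return _ureduce(a,
                    func=_quantile_ureduce_func,
    ...<5 lines>...
                    overwrite_input=overwrite_input,
                    method=method)
    r = func(a, **kwargs)
    result = _quantile(arr,
                       quantiles=q,
    ...<2 lines>...
                       out=out,
                       weights=wgt)
    slices_having_nans = np.isnan(arr[-1, ...])
                                  ~~~^^^^^^^^^
IndexError: index -1 is out of bounds for axis 0 with size 0
```

```bash
python3 - <<'E'
from h import *
V,U=np.mgrid[:400,:640]
z=np.load('/tmp/scene.npz');im=z['im'];d=z['d'];W=world("scene",U,V,d);hsv=cv2.cvtColor(im,cv2.COLOR_RGB2HSV)
near=(np.hypot(W[...,0]-.56,W[...,1]+.153)<.125)&(d>0)
y=near&(hsv[...,0]>22)&(hsv[...,0]<34)&(hsv[...,1]>150)&(W[...,2]>.03)
print('rim px',y.sum()); print(cv2.minAreaRect((W[y][:,:2]*1000).astype(np.float32)),np.median(W[y][:,2]))
g=near&~y&(hsv[...,0]>8)&(hsv[...,0]<28)&(W[...,2]>.0425)&(np.abs(W[...,0]-.559)<.05)&(np.abs(W[...,1]+.163)<.06)
print(cv2.minAreaRect((W[g][:,:2]*1000).astype(np.float32)),np.median(W[g][:,2]))
E
python3 -m creep '[[1,19.5,-50.4,-8,0,0,-0.106],[1,19.5,-50.4,-8,0,0,-0.106],[1,19.5,-50.4,-8,0,0,-0.106],[1,19.5,-50.4,-8,0,0,-0.106],[1,19.5,-50.4,-8,0,0,-0.106]]' 40
python3 -m creep '[[1,19.5,-50.4,-8,0,0,-0.106],[1,19.5,-50.4,-8,0,0,-0.106],[1,19.5,-50.4,-8,0,0,-0.106],[1,19.5,-50.4,-8,0,0,-0.106],[1,19.5,-50.4,-8,0,0,-0.106]]'
python3 -m creep '[[1,0,0,0,0,0,0],[1,0,0,0,0,0,0]]'
```

```text
rim px 34
((561.2764892578125, -151.31175231933594), (192.77731323242188, 87.05012512207031), 77.72808074951172) 0.041851618441646476
((557.6834716796875, -162.86697387695312), (105.93429565429688, 88.79164123535156), 80.15365600585938) 0.04588647754698816
t: 0.72
eef_pos: [0.3834, 0.3578, 0.1909]
tool_rot: [-0.0, 0.466, 0.885, -0.0]
contact_force: [1.0, -0.8, -0.2]
gripper_width: 1.005
grasp_force: 0.0
t: 1.35
eef_pos: [0.4808, 0.1061, 0.151]
tool_rot: [-0.0, 0.682, 0.732, 0.0]
contact_force: [0.7, 1.1, 0.3]
gripper_width: 0.999
grasp_force: 0.0
t: 1.6
eef_pos: [0.4803, 0.1081, 0.1511]
tool_rot: [-0.0, 0.68, 0.733, -0.0]
contact_force: [-0.0, 0.4, -0.8]
gripper_width: 1.0
grasp_force: 0.0
```

```bash

python3 -m creep '[[1,0,-0.8,-40,0,0,0],[1,0,0,-40,0,0,0],[1,0,0,-21,0,0,0],[1,0,0,0,0,0,0],[-1,0,0,0,0,0,0]]' 40
python3 -m creep '[[-1,0,0,0,0,0,0],[-1,0,0,0,0,0,0],[-1,0,0,0,0,0,0],[-1,0,0,0,0,0,0],[-1,0,0,0,0,0,0]]'
```

```text
t: 2.22
eef_pos: [0.481, 0.108, 0.0511]
tool_rot: [0.0, 0.68, 0.733, 0.001]
contact_force: [0.0, -0.8, -0.6]
gripper_width: 0.818
grasp_force: 0.0
t: 2.85
eef_pos: [0.4808, 0.107, 0.0508]
tool_rot: [0.0, 0.68, 0.733, 0.0]
contact_force: [-1.0, 0.5, 6.2]
gripper_width: 0.222
grasp_force: 46.0
```

```bash

python3 -m creep '[[-1,0,0,25,0,0,0],[-1,0,0,40,0,0,0],[-1,0,-8,40,0,0,0.05],[-1,9,-19,5,0,0,0.12],[-1,9,-19,0,0,0,0.12]]'
python3 -m creep '[[-1,9,-19,0,0,0,0.12],[-1,9,-19,0,0,0,0.12],[-1,9,-20,0,0,0,0.12],[-1,9,-20,0,0,0,0.12],[-1,9,-20,0,0,0,0.12]]'
python3 -m creep '[[-1,9,-20,0,0,0,0.12],[-1,9,-20,0,0,0,0.12],[-1,11,-17.5,0,0,0,0.158],[-1,0,0,0,0,0,0],[-1,0,0,0,0,0,0]]'
python3 - <<'E'
from h import *
o=get_obs();q=o['tool_rot'];print(o['eef_pos'],2*np.degrees(np.arctan2(q[2],q[1]))-90)
V,U=np.mgrid[:400,:640]
for n in("top","scene"):
    im,d=read_camera(n);W=world(n,U,V,d);save('carry_'+n,im)
    m=(np.hypot(W[...,0]-.573,W[...,1]+.0945)<.06)&(d>0)&(W[...,2]>.10)&(W[...,2]<.166)
    p=W[m];print(n,m.sum(),np.round(cv2.minAreaRect((p[:,:2]*1000).astype(np.float32))[0],1),cv2.minAreaRect((p[:,:2]*1000).astype(np.float32))[1:],np.percentile(p[:,2],[1,50]))
E
```

```text
t: 3.48
eef_pos: [0.499, 0.0606, 0.1611]
tool_rot: [0.0, 0.566, 0.825, 0.001]
contact_force: [-0.2, 0.3, -0.6]
gripper_width: 0.225
grasp_force: 45.0
t: 4.1
eef_pos: [0.5434, -0.0379, 0.16]
tool_rot: [-0.0, 0.297, 0.955, -0.0]
contact_force: [-0.1, 0.5, -2.4]
gripper_width: 0.229
grasp_force: 45.0
t: 4.72
eef_pos: [0.5719, -0.0939, 0.1599]
tool_rot: [-0.001, 0.105, 0.994, 0.0]
contact_force: [0.2, 0.4, -1.6]
gripper_width: 0.227
grasp_force: 44.9
[ 0.5718868  -0.09388933  0.15989548] 77.90039562158344Traceback (most recent call last):
  File "<stdin>", line 7, in <module>
    return _quantile_unchecked(
        a, q, axis, out, overwrite_input, method, keepdims, weights)
    return _ureduce(a,
                    func=_quantile_ureduce_func,
    ...<5 lines>...
                    overwrite_input=overwrite_input,
                    method=method)
    r = func(a, **kwargs)
    result = _quantile(arr,
                       quantiles=q,
    ...<2 lines>...
                       out=out,
                       weights=wgt)
    slices_having_nans = np.isnan(arr[-1, ...])
                                  ~~~^^^^^^^^^
IndexError: index -1 is out of bounds for axis 0 with size 0
```

```bash

python3 -m creep '[[-1,1,-0.5,-35,0,0,0],[-1,0,0,-20,0,0,0],[-1,0,0,0,0,0,0],[-1,0,0,0,0,0,0]]'
python3 - <<'E'
from h import *
im,d=read_camera("scene");save('carry_scene',cv2.resize(im[100:300,180:400],None,fx=2.7,fy=2.7,interpolation=cv2.INTER_CUBIC))
E
```

```text
t: 5.28
eef_pos: [0.574, -0.0946, 0.1061]
tool_rot: [0.0, 0.104, 0.995, 0.0]
contact_force: [0.5, -0.1, -0.3]
gripper_width: 0.224
grasp_force: 45.0
```

View pics/carry_scene.png

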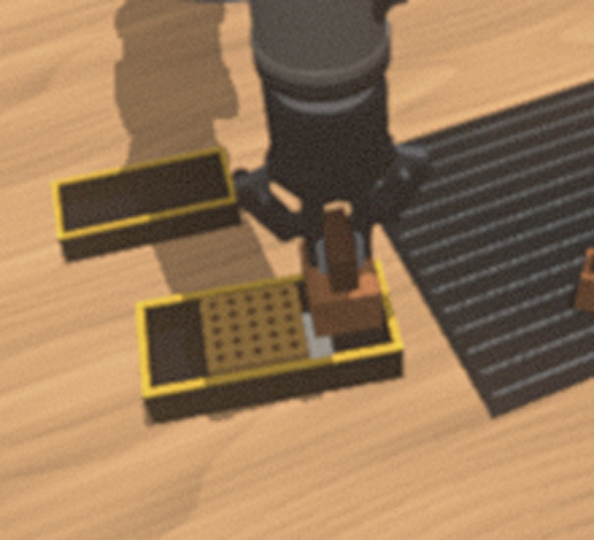

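The crop shows the wide block at (342,300), square to the tray and above the right gap. The gold box (255,325) is still in place. Lowering.

```bash

python3 -m creep '[[-1,-1,0,-10,0,0,0],[-1,0,0,-10,0,0,0],[-1,0,0,-8,0,0,0],[-1,0,0,0,0,0,0]]'
python3 -m creep '[[-1,0,0,-8,0,0,0],[-1,0,0,-6,0,0,0],[-1,0,0,-4,0,0,0],[-1,0,0,0,0,0,0]]'
```

```text
t: 5.82
eef_pos: [0.5719, -0.0951, 0.0763]
tool_rot: [-0.001, 0.104, 0.995, -0.0]
contact_force: [-1.0, -0.2, -0.7]
gripper_width: 0.227
grasp_force: 45.0
t: 6.32
eef_pos: [0.5723, -0.0952, 0.059]
tool_rot: [-0.0, 0.104, 0.995, -0.0]
contact_force: [0.9, 0.9, -0.4]
gripper_width: 0.227
grasp_force: 45.0
```

```bash

python3 -m creep '[[-1,0,0,-2,0,0,0],[-1,0,0,-1,0,0,0],[-1,0,0,0,0,0,0]]'
```

```text
t: 6.7
eef_pos: [0.5728, -0.0952, 0.0569]
tool_rot: [0.0, 0.104, 0.995, 0.0]
contact_force: [-2.1, 1.0, 3.2]
gripper_width: 0.225
grasp_force: 45.6
```

```bash

python3 -m creep '[[0.1,0,0,0,0,0,0],[0.1,0,0,0,0,0,0],[0.1,0,0,0,0,0,0],[0.1,0,0,25,0,0,0],[0.1,0,0,50,0,0,0]]'
python3 - <<'E'
print("target A: 629.0,121.6 yaw -41.8")
E
```

```text
t: 7.32
eef_pos: [0.5709, -0.0949, 0.1302]
tool_rot: [-0.002, 0.104, 0.995, -0.0]
contact_force: [0.5, -0.2, -0.5]
gripper_width: 0.55
grasp_force: 0.0
target A: 629.0,121.6 yaw -41.8
```

```bash

python3 -m creep '[[1,5.6,21.6,5,0,0,0.105],[1,5.6,21.6,5,0,0,0.105],[1,5.6,21.6,5,0,0,0.105],[1,5.6,21.6,0,0,0,0.105],[1,5.6,21.6,0,0,0,0.105]]'
python3 -m creep '[[1,5.7,21.7,0,0,0,0.105],[1,5.7,21.7,0,0,0,0.105],[1,5.7,21.7,0,0,0,0.105],[1,5.7,21.7,0,0,0,0.105],[1,5.7,21.7,0,0,0,0.105]]'
python3 -m creep '[[1,0,0,0,0,0,0],[1,0,0,0,0,0,0]]'
python3 - <<'E'
from h import *
o=get_obs();q=o['tool_rot'];print(o['eef_pos'],2*np.degrees(np.arctan2(q[2],q[1]))-90)
im,d=read_camera("top");save('t2',cv2.resize(im[130:270,160:430],None,fx=2.9,fy=2.9,interpolation=cv2.INTER_CUBIC))
V,U=np.mgrid[:400,:640];W=world("top",U,V,d)
for lo,hi in((.07,.09),(.044,.055)):
    m=(np.hypot(W[...,0]-.573,W[...,1]+.0945)<.045)&(d>0)&(W[...,2]>lo)&(W[...,2]<hi)&(W[...,1]>-.13);p=W[m]
    print(m.sum(),cv2.minAreaRect((p[:,:2]*1000).astype(np.float32)),np.median(p[:,2]))
E
```

```text
t: 7.95
eef_pos: [0.6007, 0.0135, 0.1463]
tool_rot: [0.0, -0.159, 0.987, -0.0]
contact_force: [0.4, -0.1, -0.3]
gripper_width: 1.0
grasp_force: 0.0
t: 8.57
eef_pos: [0.6291, 0.1219, 0.1461]
tool_rot: [-0.0, -0.41, 0.912, 0.0]
contact_force: [-0.1, 0.2, -0.0]
gripper_width: 1.001
grasp_force: 0.0
t: 8.82
eef_pos: [0.6288, 0.1199, 0.1461]
tool_rot: [-0.0, -0.407, 0.913, -0.0]
contact_force: [0.4, -0.5, -0.4]
gripper_width: 1.0
grasp_force: 0.0
[0.62880272 0.11994418 0.14606202] 138.02958456309156
161 ((572.1146240234375, -95.21342468261719), (19.7864933013916, 49.56625747680664), 78.04058074951172) 0.08599318516217291
333 ((571.0615844726562, -96.56023406982422), (77.78309631347656, 81.33382415771484), 70.13309478759766) 0.049881973514291356
```

View pics/t2.png

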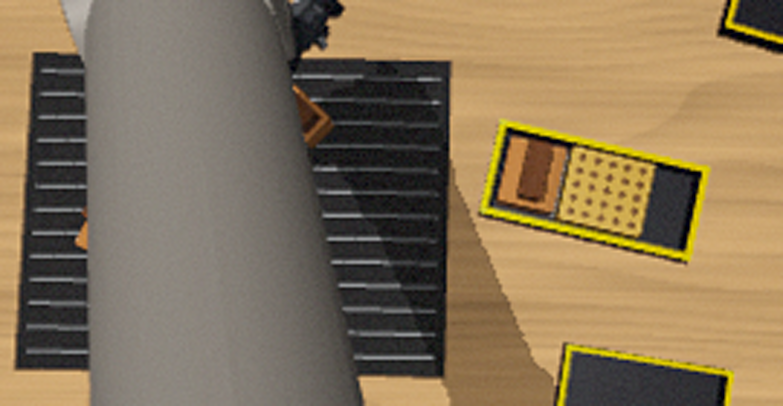

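The picture shows the wide block seated in the left gap at (530,175): batten top at 86 mm, block top at 50 mm, yaw 78°. The right gap at (672,215) is still free. Now grasping the narrow block.

```bash

python3 -m creep '[[1,0,1,-40,0,0,0],[1,0,0,-40,0,0,0],[1,0,0,-16,0,0,0],[1,0,0,0,0,0,0],[-1,0,0,0,0,0,0]]' 40
python3 -m creep '[[-1,0,0,0,0,0,0],[-1,0,0,0,0,0,0],[-1,0,0,0,0,0,0],[-1,0,0,0,0,0,0],[-1,0,0,0,0,0,0]]'
```

```text
t: 9.5
eef_pos: [0.6303, 0.1223, 0.0519]
tool_rot: [0.001, -0.408, 0.913, -0.0]
contact_force: [0.1, 0.1, 0.5]
gripper_width: 0.813
grasp_force: 0.0
t: 10.12
eef_pos: [0.6295, 0.1225, 0.051]
tool_rot: [0.0, -0.408, 0.913, -0.0]
contact_force: [-0.5, -0.1, 5.9]
gripper_width: 0.229
grasp_force: 40.9
```

```bash

python3 -m creep '[[-1,0,0,30,0,0,0],[-1,0,0,45,0,0,0],[-1,0,0,45,0,0,0],[-1,-6.4,-26.4,0,0,0,-0.08],[-1,-6.4,-26.4,0,0,0,-0.08]]'
python3 -m creep '[[-1,-6.4,-26.4,0,0,0,-0.08],[-1,-6.4,-26.4,0,0,0,-0.08],[-1,-6.4,-26.4,0,0,0,-0.08],[-1,-6.4,-26.4,0,0,0,-0.08],[-1,-6.4,-26.4,0,0,0,-0.08]]'
python3 -m creep '[[-1,-6.4,-26.4,0,0,0,-0.08],[-1,-6.4,-26.4,0,0,0,-0.08],[-1,-6.4,-26.4,0,0,0,-0.08],[-1,-6.4,-26.4,0,0,0,-0.08],[-1,-6.4,-26.4,0,0,0,-0.08]]'
python3 -m creep '[[-1,-6.4,-26.4,0,0,0,-0.084],[-1,0,0,-40,0,0,0],[-1,0,0,-24,0,0,0],[-1,0,0,0,0,0,0],[-1,0,0,0,0,0,0]]'
python3 - <<'E'
from h import *
o=get_obs();q=o['tool_rot'];print(o['eef_pos'],2*np.degrees(np.arctan2(q[2],q[1]))-90)
im,d=read_camera("scene");save('carry2',cv2.resize(im[100:300,180:400],None,fx=2.7,fy=2.7,interpolation=cv2.INTER_CUBIC))
E
```

```text
t: 10.75
eef_pos: [0.6153, 0.0678, 0.1696]
tool_rot: [-0.001, -0.332, 0.943, -0.0]
contact_force: [0.6, -0.2, 0.1]
gripper_width: 0.227
grasp_force: 40.1
t: 11.38
eef_pos: [0.5838, -0.0643, 0.1703]
tool_rot: [0.0, -0.137, 0.991, 0.0]
contact_force: [-0.6, -0.6, 0.0]
gripper_width: 0.226
grasp_force: 40.1
t: 12.0
eef_pos: [0.5518, -0.1962, 0.1703]
tool_rot: [0.0, 0.062, 0.998, 0.0]
contact_force: [-0.7, -0.6, 0.1]
gripper_width: 0.227
grasp_force: 40.1
t: 12.62
eef_pos: [0.5464, -0.2216, 0.1072]
tool_rot: [0.001, 0.102, 0.995, -0.0]
contact_force: [-0.8, -0.3, -0.5]
gripper_width: 0.224
grasp_force: 40.1
[ 0.54642213 -0.2215628   0.10719924] 78.30754918775438
```

View pics/carry2.png

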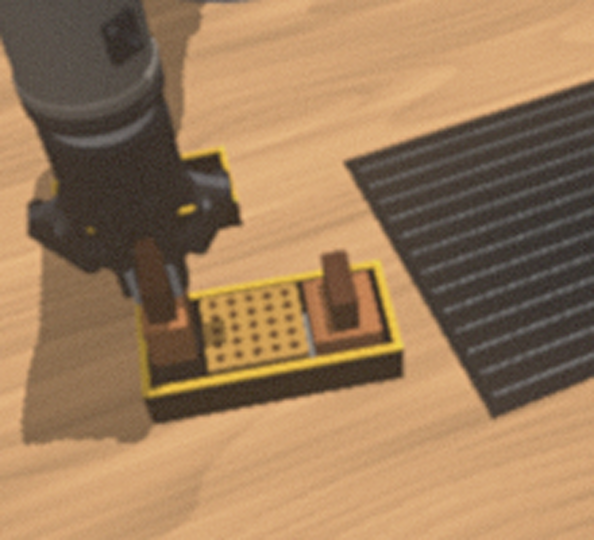

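The narrow block at (170,335) hangs square over the left-hand gap in this view, and the wide block is seated at (340,315). Lowering.

```bash

python3 -m creep '[[-1,-0.5,0,-10,0,0,0],[-1,0,0,-10,0,0,0],[-1,0,0,-8,0,0,0],[-1,0,0,0,0,0,0]]'
python3 -m creep '[[-1,0,0,-8,0,0,0],[-1,0,0,-7,0,0,0],[-1,0,0,-4,0,0,0],[-1,0,0,-1.5,0,0,0],[-1,0,0,0,0,0,0]]'
```

```text
t: 13.18
eef_pos: [0.5447, -0.2206, 0.0773]
tool_rot: [-0.001, 0.101, 0.995, 0.0]
contact_force: [-0.5, -0.1, -1.1]
gripper_width: 0.227
grasp_force: 40.1
t: 13.8
eef_pos: [0.5454, -0.2209, 0.0578]
tool_rot: [-0.0, 0.101, 0.995, -0.0]
contact_force: [0.1, -0.4, -0.1]
gripper_width: 0.226
grasp_force: 40.1
```

```bash

python3 -m creep '[[-1,0,0,-1.5,0,0,0],[-1,0,0,0,0,0,0]]'
python3 -m creep '[[0.1,0,0,0,0,0,0],[0.1,0,0,0,0,0,0],[0.1,0,0,0,0,0,0],[0.1,0,0,25,0,0,0],[0.1,0,0,50,0,0,0]]'
python3 -m creep '[[0.1,-20,20,50,0,0,0],[0.1,-30,50,30,0,0,0],[0.1,-30,50,0,0,0,0],[0.1,0,50,0,0,0,0],[0.1,0,50,0,0,0,0]]'
python3 -m creep '[[0.1,0,50,0,0,0,0],[0.1,0,50,0,0,0,0],[0.1,0,0,0,0,0,0]]'
python3 - <<'E'
from h import *
im,d=read_camera("top");save('t3',cv2.resize(im[130:270,160:430],None,fx=2.9,fy=2.9,interpolation=cv2.INTER_CUBIC))
V,U=np.mgrid[:400,:640];W=world("top",U,V,d)
for c in((.573,-.0945),(.546,-.2217)):
    m=(np.hypot(W[...,0]-c[0],W[...,1]-c[1])<.045)&(d>0)&(W[...,2]>.07)&(W[...,2]<.1);p=W[m]
    print(m.sum(),cv2.minAreaRect((p[:,:2]*1000).astype(np.float32)),np.median(p[:,2]))
E
```

```text
t: 14.05
eef_pos: [0.5456, -0.221, 0.057]
tool_rot: [0.0, 0.101, 0.995, 0.0]
contact_force: [-1.1, 0.5, 4.3]
gripper_width: 0.227
grasp_force: 40.7
t: 14.68
eef_pos: [0.5438, -0.2202, 0.1302]
tool_rot: [-0.002, 0.101, 0.995, 0.0]
contact_force: [1.3, -0.2, 0.4]
gripper_width: 0.55
grasp_force: 0.0
t: 15.3
eef_pos: [0.4663, -0.0018, 0.2103]
tool_rot: [0.001, 0.101, 0.995, 0.0]
contact_force: [-0.1, -0.5, 0.4]
gripper_width: 0.553
grasp_force: 0.0
t: 15.68
eef_pos: [0.4665, 0.1011, 0.21]
tool_rot: [0.0, 0.098, 0.995, 0.001]
contact_force: [-0.2, 0.0, -0.6]
gripper_width: 0.552
grasp_force: 0.0
166 ((572.3224487304688, -95.13842010498047), (19.759408950805664, 50.13108825683594), 78.40037536621094) 0.08619671527562411
182 ((545.3967895507812, -220.25851440429688), (20.176301956176758, 49.365604400634766), 77.86540222167969) 0.08575406199332475
```

View pics/t3.png

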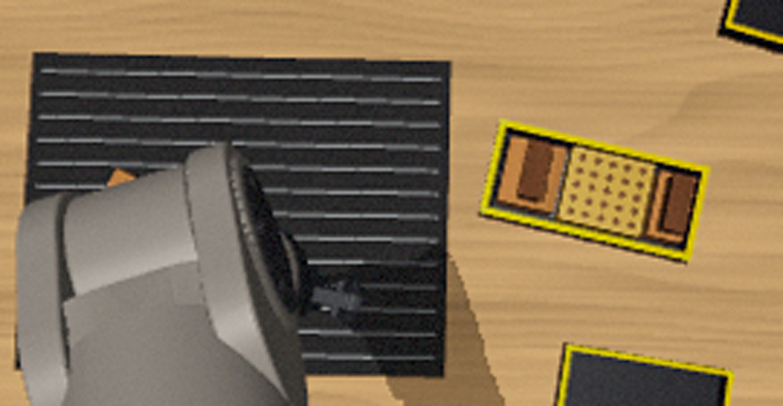

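Both blocks are seated on either side of the box, at (530,175) and (672,205), with batten tops at 86 mm and square to the tray. The gripper is clear.

```bash
python3 -c "
from station import *
print(hand_in())"
```

```text
the job is handed in; nothing more can be done
None
```

The job is handed in at about 16 s: the 52 mm and 32 mm blocks stand upright on the tray floor at opposite ends of the gold box, square to the tray, and the gripper is open and clear (no verdict was returned).

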